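# Turn round the drying stand

## Robot

A 6-joint arm with a two-finger parallel gripper is mounted at the origin on the work surface. World frame = base frame: x ahead of the robot, y to its left, z up, the work surface at z = 0. Lengths are in m, angles in rad, forces in N, time in s.
With the tool pointing down it reaches from about 0.275 to 1 m from the base axis. Payload 8.4 kg.
Tool frame: the origin (TCP) lies on the centre line of the jaws, within the pads' length; the fingertips stand 17 mm ahead of it and the grasp point (between the pads) lies 2 mm behind it (bot.tcp_to_tips is the z of the fingertips in the tool frame, in m); z points along the fingers, y is the line along which they close (so a half turn about z gives the same grasp; the last joint's range is limited). The gripper opens to 85 mm and grips with 20 to 120 N. Pads are 22 mm wide; open, the fingers measure 114 mm over their backs; the gripper's body (76 mm by 85 mm) begins 54 mm behind the grasp point. The pads swing forward as they close: fully open they stand 13 mm farther back than shut.
Start: joints at [-1.237, 0.353, 1.633, -0, 1.155, -0.002], TCP at [0.206, -0.59, 0.248] pointing down, gripper open.
Joint ranges: [-2.63, 2.63], [-0.92, 2.1], [0.06, 2.66], [-1.3, 4.44], [0, 2.69], [-3.02, 3.02]. Speed limits (rad/s): [2.22, 2.22, 2.79, 3.14, 3.14, 3.14].

## Interface

Orientations are given as a unit quaternion [x, y, z, w].
In Python, from workcell import bot, hand, kinematics, get_obs, vision, hand_in gives the robot as it stands. The module is installed in compiled form; this text tells all that it offers. Calls block until the motion is done:
- bot.reach(position, orientation): joint-space move of the TCP to a pose.
- bot.servo_line(position, ori=None, velocity=0.15): straight line of the TCP; ori=None keeps the orientation; velocity is the mean speed in m/s.
- bot.goto_joints(angles): joint-space move.
- hand.move_gripper(opening, strength=None): finger opening in m; strength is the grip in N (None keeps the last); returns when the fingers have stopped.
- bot.dwell(seconds).
- kinematics.solve_ik(position, orientation): joint angles nearest the present ones, or None.
- get_obs(): the state.
- vision.read_camera(name): name is "scene" or "top" or "wrist"; returns a dict with "frame" (480x640x3 uint8, red, green, blue), "intrinsics" (3x3 intrinsics, pixels), "view" (4x4, takes a point from world to camera coordinates). Camera axes: x right, y down, z forward; pixel columns grow to the right and rows downward; lengths in m; the calibration is good to about 2 mm. A picture is of the moment at which its call begins. There is no depth.
A pose or a line that the arm cannot do raises bot.IKError and nothing moves.
- hand_in(): hands the job in; it is judged then, once.
The state is a dict: "time_s": time; "joint_pos": joint angles; "joint_vel": joint speeds; "joint_efforts": joint torques, N m; "position": TCP position; "orientation": TCP orientation; "wrist_force": force on the tool from outside, world axes, zero at the start; "ft_torque": the same for the moment, N m; "gripper_width": finger opening in m; "grip_force": force on a finger pad.
Only numpy, scipy, OpenCV 4.12 (cv2) and the standard library are available. Lean on these libraries where they do the work, as an engineer would, in place of code of your own. Each camera call takes 0.05 s, during which the arm holds its last target. There are 200 camera calls.

## Task

Lift the dry steel gallipots off the drying stand's pegs and stand them mouth down inside the clean tray; then put every rinsed square jar that lies on the draining mat upside down over a peg of its own, its rim down on the drip plate. When the pots are on the tray and the jars on the pegs, and not before, flip the dryer's switch lever all the way over to start it, and leave the tube rack, yellow dish and swab box where they are.

Things in the scene. Friction and masses are not known exactly. Their poses are not given: they have to be found in the camera images.
- jar0: Rinsed white square plastic jar: 44 x 44 mm outside, 90 mm long, walls and floor 3 mm (87 mm deep), about 80 g, grey bead round the open mouth. Starts on its side on the mat, mouth to the robot's left (+y) within 0.4 rad. Body +x runs from closed end to mouth. Origin on the side face that is underneath at the start, midway along; the jar's middle is 22 mm from it along body +z.
- jar0_mouth (a point): Centre of that jar's open mouth, in the plane of the rim (45 mm along body +x from the jar's middle).
- jar1: Rinsed white square plastic jar: 44 x 44 mm outside, 90 mm long, walls and floor 3 mm (87 mm deep), about 80 g, grey bead round the open mouth. Starts on its side on the mat, mouth to the robot's left (+y) within 0.4 rad. Body +x runs from closed end to mouth. Origin on the side face that is underneath at the start, midway along; the jar's middle is 22 mm from it along body +z.
- jar1_mouth (a point): Centre of that jar's open mouth, in the plane of the rim (45 mm along body +x from the jar's middle).
- jar2: Rinsed white square plastic jar: 44 x 44 mm outside, 90 mm long, walls and floor 3 mm (87 mm deep), about 80 g, grey bead round the open mouth. Starts on its side on the mat, mouth to the robot's left (+y) within 0.4 rad. Body +x runs from closed end to mouth. Origin on the side face that is underneath at the start, midway along; the jar's middle is 22 mm from it along body +z.
- jar2_mouth (a point): Centre of that jar's open mouth, in the plane of the rim (45 mm along body +x from the jar's middle).
- pot0: Dry round stainless gallipot: straight-sided, 48 mm outside diameter, 58 mm tall, wall 3 mm, closed end 4 mm thick, about 70 g. At the start it hangs mouth down over a peg of the drying stand with its rim on the drip plate. Origin at the centre of the mouth, body +z from the mouth to the closed end (up when mouth down).
- pot1: Dry round stainless gallipot: straight-sided, 48 mm outside diameter, 58 mm tall, wall 3 mm, closed end 4 mm thick, about 70 g. At the start it hangs mouth down over a peg of the drying stand with its rim on the drip plate. Origin at the centre of the mouth, body +z from the mouth to the closed end (up when mouth down).
- pot2: Dry round stainless gallipot: straight-sided, 48 mm outside diameter, 58 mm tall, wall 3 mm, closed end 4 mm thick, about 70 g. At the start it hangs mouth down over a peg of the drying stand with its rim on the drip plate. Origin at the centre of the mouth, body +z from the mouth to the closed end (up when mouth down).
- stand: Drying stand, fixed to the table: steel drip plate 250 mm (x) by 100 mm (y) by 12 mm thick with three upright pegs on its centre line, 90 mm apart along its x. Origin at the centre of the plate's underside, z up.
- peg0 (a point): Foot of a drying peg, on its axis at the plate's top face (12 mm above the table). The peg is 16 mm in diameter and stands 50 mm above the plate, its tip tapered over the last 5 mm.
- peg1 (a point): Foot of a drying peg, on its axis at the plate's top face (12 mm above the table). The peg is 16 mm in diameter and stands 50 mm above the plate, its tip tapered over the last 5 mm.
- peg2 (a point): Foot of a drying peg, on its axis at the plate's top face (12 mm above the table). The peg is 16 mm in diameter and stands 50 mm above the plate, its tip tapered over the last 5 mm.
- tray: Clean steel tray, fixed: 340 mm (x) by 180 mm (y), floor 4 mm above the table, rim 10 mm high and 4 mm thick. Origin at the centre of its underside, z up. It is on the robot's left or right; the draining mat is on the other side.
- mat: Dark ribbed rubber draining mat, fixed: 340 mm (x) by 180 mm (y), 4 mm thick, origin at the centre of its underside. The rinsed jars lie on it.
- dryer (a joint): Switch lever of the stand's dryer. About 0 = off, 1.0 = fully over (on). It stays wherever it is left. It is at most 0.1 at the start; on means past 0.8. Growing values swing it to the robot's left (+y).
- dryer_tip (a point): Outer end of the black switch lever (the middle of the black ball, 26 mm in diameter, at the lever's top, 70 mm from the hinge).
- dryer_base: Fixed white housing of the switch, 70 mm (its x) by 50 mm (its y), 25 mm high, origin at the centre of its underside; the lever's hinge is 22 mm above the origin; a light push of about 1 N on the ball moves the lever. The lever swings in the vertical plane of the housing's x axis: at 0 its tip leans towards the housing's -x, at 1.0 towards +x.
- tube_rack: Bystander: white rack 70 x 200 mm, 96 mm high, full of capped sample tubes; origin at the centre of its underside. Leave alone.
- dish: Bystander: low yellow plastic dish 70 x 120 mm, 32 mm high; origin at the centre of its underside. Leave alone.
- swab_box: Bystander: cardboard swab box 80 x 120 x 60 mm; origin at the centre of its underside. Leave alone.
Not all that is in view belongs to the job. Leave any purple look-alike of the pot0 alone.

How it is judged:
On the way, in this order (a step that is already met when the one before it is completed fails the run):
1. all pots stand mouth down in the tray and all jars are upside down on pegs, with the switch still off (x of pot0 in the frame of tray between -0.155 and 0.155 m and y of pot0 in the frame of tray between -0.075 and 0.075 m and z of each of pot0, pot1, pot2 in the frame of tray below 0.009 m and angle between each of pot0, pot1, pot2's own z axis and vertical below 0.1 rad and linear speed of each of pot0, pot1, pot2, jar0, jar1, jar2 below 0.03 m/s and x of pot1 in the frame of tray between -0.155 and 0.155 m and y of pot1 in the frame of tray between -0.075 and 0.075 m and x of pot2 in the frame of tray between -0.155 and 0.155 m and y of pot2 in the frame of tray between -0.075 and 0.075 m and (horizontal distance between jar0_mouth and peg0 below 0.018 m or horizontal distance between jar0_mouth and peg1 below 0.018 m or horizontal distance between jar0_mouth and peg2 below 0.018 m) and z of each of jar0_mouth, jar1_mouth, jar2_mouth in the frame of stand below 0.018 m and angle between each of jar0, jar1, jar2's own x axis and vertical above 3 rad and (horizontal distance between jar1_mouth and peg0 below 0.018 m or horizontal distance between jar1_mouth and peg1 below 0.018 m or horizontal distance between jar1_mouth and peg2 below 0.018 m) and (horizontal distance between jar2_mouth and peg0 below 0.018 m or horizontal distance between jar2_mouth and peg1 below 0.018 m or horizontal distance between jar2_mouth and peg2 below 0.018 m) and value of joint dryer below 0.5 rad), for 0.2 s.
2. the dryer's lever is flipped over (value of joint dryer above 0.8 rad), for 0.2 s.
At the end, for the whole second after the job is handed in: Pots present: mouth down (0.1 rad) on the tray floor, axis within 155 mm (tray x), 75 mm (tray y) of its centre. Jars present: upside down (0.14 rad), mouth centre within 18 mm of a peg's axis, rim within 6 mm of the plate. All at rest; lever past 0.8 (x of pot0 in the frame of tray between -0.155 and 0.155 m and y of pot0 in the frame of tray between -0.075 and 0.075 m and z of each of pot0, pot1, pot2 in the frame of tray below 0.009 m and angle between each of pot0, pot1, pot2's own z axis and vertical below 0.1 rad and linear speed of each of pot0, pot1, pot2, jar0, jar1, jar2 below 0.03 m/s and x of pot1 in the frame of tray between -0.155 and 0.155 m and y of pot1 in the frame of tray between -0.075 and 0.075 m and x of pot2 in the frame of tray between -0.155 and 0.155 m and y of pot2 in the frame of tray between -0.075 and 0.075 m and (horizontal distance between jar0_mouth and peg0 below 0.018 m or horizontal distance between jar0_mouth and peg1 below 0.018 m or horizontal distance between jar0_mouth and peg2 below 0.018 m) and z of each of jar0_mouth, jar1_mouth, jar2_mouth in the frame of stand below 0.018 m and angle between each of jar0, jar1, jar2's own x axis and vertical above 3 rad and (horizontal distance between jar1_mouth and peg0 below 0.018 m or horizontal distance between jar1_mouth and peg1 below 0.018 m or horizontal distance between jar1_mouth and peg2 below 0.018 m) and (horizontal distance between jar2_mouth and peg0 below 0.018 m or horizontal distance between jar2_mouth and peg1 below 0.018 m or horizontal distance between jar2_mouth and peg2 below 0.018 m) and value of joint dryer above 0.8 rad); the robot touches nothing.
It fails at once if a bystander is moved more than 30 mm or tipped (distance of any of tube_rack, dish, swab_box from where it was at the start of the episode above 0.03 m or angle between any of tube_rack, dish, swab_box's own z axis and vertical above 0.3 rad).
Of jar0, jar1, jar2 only 2 to 3 are there at a start; the rules pass over those that are not, and their reading is None.
Of pot0, pot1, pot2 only 2 to 3 are there at a start; the rules pass over those that are not, and their reading is None.
At some moment in a run one of jar0, jar1, jar2 may be knocked a few centimetres aside while the robot is not near it.
It also fails if it takes over 210 s, if anything falls off the work surface, if the arm or the gripper's body presses on something with over 40 N, if the wrist force passes 120 N, or if a joint passes its speed limit or range.

## Working session

There is one attempt and no reset: what is moved stays moved. The work goes in short steps, each a Python script; the robot and the scene stay as the last script left them, time stands still between calls to the robot, and variables do not carry over. Pictures are saved under pics/ and viewed, at most 14 in all, crops included, and the job is handed in when it is done.

```bash
mkdir -p pics
python3 - <<'E'
from workcell import bot,hand,get_obs,vision
import cv2,numpy as np
for n in("scene","top"):
    r=vision.read_camera(n); cv2.imwrite(f"pics/{n}0.png",r["frame"][:,:,::-1]); print(n,r["intrinsics"].round(1).tolist(),r["view"].round(3).tolist())
print(get_obs()["time_s"],bot.tcp_to_tips, get_obs()["orientation"])
E
```

```text
scene [[533.5, 0.0, 317.5], [0.0, 533.5, 237.7], [0.0, 0.0, 1.0]] [[0.317, 0.949, 0.009, -0.198], [0.761, -0.249, -0.599, -0.393], [-0.566, 0.196, -0.801, 1.533], [0.0, 0.0, 0.0, 1.0]]
top [[569.8, 0.0, 320.0], [0.0, 569.8, 241.1], [0.0, 0.0, 1.0]] [[-0.013, -1.0, -0.003, 0.037], [-0.996, 0.013, -0.085, 0.59], [0.085, 0.002, -0.996, 1.24], [0.0, 0.0, 0.0, 1.0]]
0.1 0.017 [ 9.85942017e-01  1.67086757e-01 -8.42253185e-05 -5.90017368e-04]
```

View pics/scene0.png

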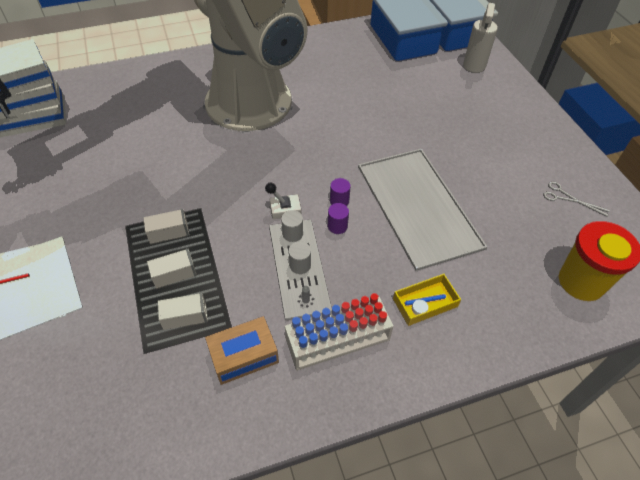

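View pics/top0.png

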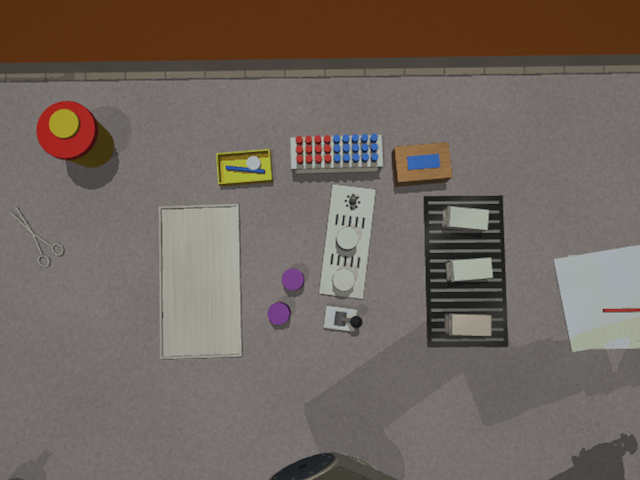

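The scene shows 2 pots on the near and middle pegs (top px 343,279 and 347,239), with a free peg at about (353,201). Three jars lie on the mat around (467,218), (470,270) and (468,325). The tray is at (200,281). The lever ball at (356,322) leans to -y. Two purple decoys stand at (293,279) and (279,313). Next: helper functions and rough measurements.

```bash
cat > h.py <<'E'
from workcell import bot,hand,kinematics,get_obs,vision,hand_in
import cv2,numpy as np
from scipy.spatial.transform import Rotation as R
def shot(n,save=None):
    r=vision.read_camera(n)
    if save: cv2.imwrite(f"pics/{save}.png",r["frame"][:,:,::-1])
    return r
def ray(r,uv):
    V=r["view"]; d=V[:3,:3].T@np.linalg.solve(r["intrinsics"],[uv[0],uv[1],1.]); return -V[:3,:3].T@V[:3,3],d/np.linalg.norm(d)
def onz(r,uv,z):
    o,d=ray(r,uv); return o+d*(z-o[2])/d[2]
def tri(obs):  # [(r,uv),...] -> point, ray misses
    A=np.zeros((3,3));b=np.zeros(3);L=[]
    for r,uv in obs:
        o,d=ray(r,uv);P=np.eye(3)-np.outer(d,d);A+=P;b+=P@o;L.append((o,P))
    x=np.linalg.solve(A,b); return x,[round(1e3*float(np.linalg.norm(P@(x-o))),1) for o,P in L]
def px(r,p):
    c=r["view"]@np.append(p,1); return (r["intrinsics"]@c[:3])[:2]/c[2]
def blobs(m,amin):
    m=cv2.morphologyEx(m.astype(np.uint8)*255,cv2.MORPH_OPEN,np.ones((3,3)))
    return sorted([c for c in cv2.findContours(m,cv2.RETR_EXTERNAL,cv2.CHAIN_APPROX_NONE)[0] if cv2.contourArea(c)>amin],key=cv2.contourArea)
def ori(a,y):  # tool z along a, tool y along y
    a=np.array(a,float);a/=np.linalg.norm(a);y=np.array(y,float);y-=a*(a@y);y/=np.linalg.norm(y)
    return R.from_matrix(np.c_[np.cross(y,a),y,a])
E
python3 - <<'E'
from h import *
t=shot("top");s=shot("scene")
for n,uv,z in [("pegfree",(353,201),.062),("pot",(347,239),.07),("pot",(343,279),.07),("rackedge",(336,173),.05),("decoy",(293,279),.058),("decoy",(279,313),.058),("tray",(200,281),.004),("j",(467,218),.048),("j",(470,269),.048),("j",(469,325),.048),("ball",(356,322),.08),("dry",(340,319),.025),("pc1",(336,185),.012),("pc2",(375,189),.012),("pc3",(361,298),.012),("pc4",(320,293),.012)]: print(n,onz(t,uv,z).round(3))
print("triang pots", tri([(t,(347,237)),(s,(300,249))]),tri([(t,(343,277)),(s,(292,219))]))
o=get_obs()
# wrist cam mount
V=s=shot("wrist");T=np.eye(4);T[:3,:3]=R.from_quat(o["orientation"]).as_matrix();T[:3,3]=o["position"]
print((V["view"]@T).round(3).tolist(), V["intrinsics"].round(0).tolist())
q=ori([0,0,-1],[0,1,0]).as_quat()
bot.reach([0.55,-0.02,0.36],q); print(get_obs()["time_s"])
w=shot("wrist","w1")
E
```

```text
pegfree [ 0.673 -0.043  0.062]
pot [ 0.59  -0.028  0.07 ]
pot [ 0.505 -0.019  0.07 ]
rackedge [ 0.738 -0.008  0.05 ]
decoy [0.506 0.089 0.058]
decoy [0.434 0.119 0.058]
tray [0.505 0.3   0.004]
j [ 0.635 -0.293  0.048]
j [ 0.523 -0.295  0.048]
j [ 0.403 -0.289  0.048]
ball [ 0.414 -0.044  0.08 ]
dry [ 0.418 -0.012  0.025]
pc1 [ 0.718 -0.008  0.012]
pc2 [ 0.708 -0.096  0.012]
pc3 [ 0.463 -0.06   0.012]
pc4 [0.475 0.031 0.012]
triang pots (array([ 0.59409037, -0.02877459,  0.0712684 ]), [0.3, 0.3]) (array([ 0.50854004, -0.01979791,  0.06833661]), [1.2, 1.2])
[[-0.0, 1.0, -0.001, -0.001], [-0.962, -0.0, -0.274, 0.032], [-0.274, 0.001, 0.962, 0.141], [0.0, 0.0, 0.0, 1.0]] [[423.0, 0.0, 317.0], [0.0, 423.0, 239.0], [0.0, 0.0, 1.0]]
2.65
```

View pics/w1.png

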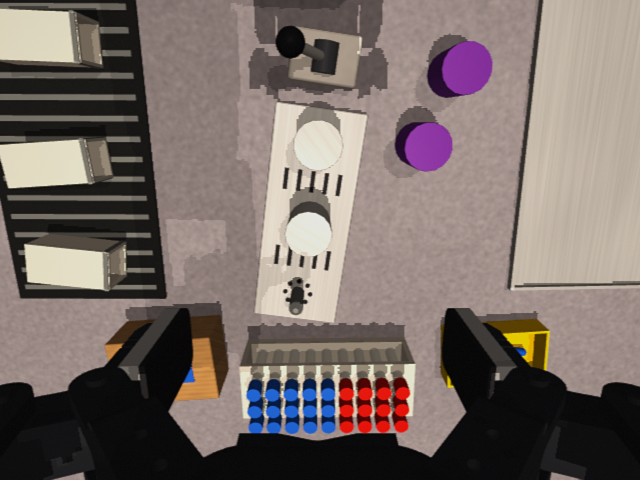

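The wrist view shows the pot tops at (318,146) and (308,234). The free peg's tip is near (296,310), the lever ball at (290,42), and the jar mouths face right (+y). Next: refine with masks from two wrist positions.

Run:
```python
from h import *
q=ori([0,0,-1],[0,1,0]).as_quat()
def pots(r):
    f=r["frame"].astype(int); g=cv2.cvtColor(r["frame"],cv2.COLOR_RGB2GRAY)
    print("gray",g[146,318],g[115,330],g[234,308],g[205,300],g[270,310])
    guess=[px(r,p) for p in ([.507,-.019,.07],[.592,-.028,.07])]
    out=[]
    for c in cv2.HoughCircles(cv2.GaussianBlur(g,(5,5),0),cv2.HOUGH_GRADIENT_ALT,1,20,param1=150,param2=.7,minRadius=15,maxRadius=40)[0] if True else []:
        for i,u in enumerate(guess):
            if np.linalg.norm(c[:2]-u)<14: out.append((i,c.round(1)))
    return out
r1=shot("wrist"); bot.reach([0.62,-0.10,0.40],q); r2=shot("wrist","w2")
P1=pots(r1);P2=pots(r2);print(P1,P2)
for i in (0,1):
    a=[c for k,c in P1 if k==i];b=[c for k,c in P2 if k==i]
    if a and b: print(i,tri([(r1,a[0][:2]),(r2,b[0][:2])]))
for p in ([.675,-.042,.062],[.675,-.042,.012]): print(px(r1,p),px(r2,p))
```

```text
gray 225 129 229 56 205
gray 148 154 146 153 152
[(0, array([317. , 147. ,  24.6], dtype=float32)), (1, array([309. , 233. ,  22.5], dtype=float32))] [(0, array([397. ,  72. ,  25.8], dtype=float32)), (1, array([385. , 163. ,  25.6], dtype=float32))]
0 (array([ 0.50638657, -0.02170057,  0.07593062]), [0.2, 0.2])
1 (array([ 0.59590592, -0.02896843,  0.06274321]), [1.5, 1.5])
[298.49565797 303.79139586] [369.58182178 232.38424171]
[300.26295229 286.26561727] [364.80477003 221.9886038 ]
```

View pics/w2.png

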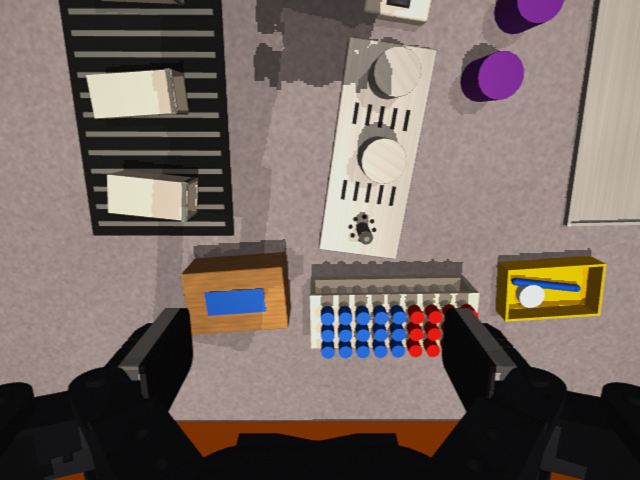

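Run:
```python
from h import *
ax=np.array([.989,-.150,0])
q=ori([0,0,-1],[.150,.989,0]).as_quat()
hand.move_gripper(.075,30)
for src,dst in (((.594,-.029),(.56,.29)),((.507,-.020),(.45,.29))):
    s=np.array([*src,.058]);d=np.array([*dst,.058-.0075])
    up=np.array([0,0,.11])
    bot.reach(s+up,q); bot.servo_line(s,velocity=.12); hand.move_gripper(.03,30)
    o=get_obs();print("grip",o["gripper_width"],o["grip_force"],o["wrist_force"].round(1) if hasattr(o["wrist_force"],"round") else o["wrist_force"])
    bot.servo_line(s+up,velocity=.15); bot.reach(d+up,q); 
    bot.servo_line(d,velocity=.1); print("place w",get_obs()["gripper_width"],get_obs()["wrist_force"]); hand.move_gripper(.075); bot.servo_line(d+up,velocity=.2)
bot.reach([.40,.12,.42],q)
print(get_obs()["time_s"])
w=shot("wrist","w3");t=shot("top","top3")
def jars(r): pass
```

```text
grip 0.04741928982714086 30.360247660428286 [-1.1  0.5  5.1]
place w 0.04757465775273931 [-2.35649144 -1.74469905  5.60988421]
grip 0.047320315169748474 30.066301887854934 [-0.4  1.2  5.9]
place w 0.04724063056365505 [-1.92704397 -1.71953671  3.80228594]
18.6833
```

View pics/top3.png

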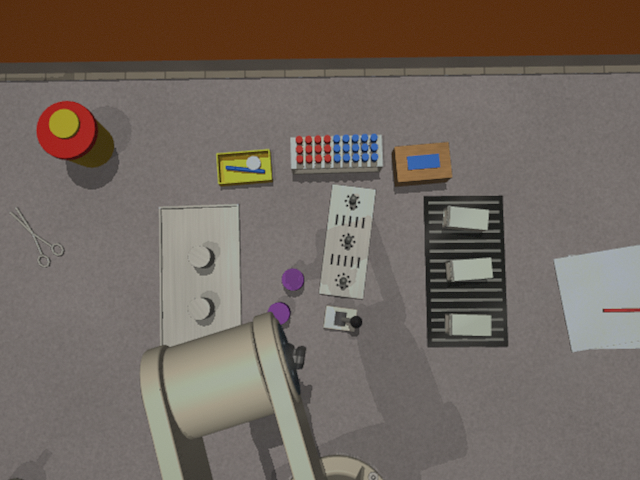

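Both pots stand in the tray at (202,256) and (202,308), and all three pegs are free. Next: close wrist views of the pegs and jars.

Run:
```python
from h import *
import pickle
q=ori([0,0,-1],[0,1,0]).as_quat()
S=[]
for p in ([.56,-.033,.28],[.60,-.08,.36],[.48,-.29,.42],[.52,-.22,.42]):
    bot.reach(p,q); S.append(shot("wrist"))
S+= [shot("top")]
pickle.dump(S,open("S.pkl","wb"))
a=np.hstack([S[0]["frame"][60:360,150:550],S[2]["frame"][0:300,100:500]])
b=np.hstack([S[1]["frame"][20:320,150:550],S[3]["frame"][0:300,0:400]])
cv2.imwrite("pics/w4.png",np.vstack([a,b])[:,:,::-1]); print(get_obs()["time_s"])
```

```text
21.9417
```

View pics/w4.png

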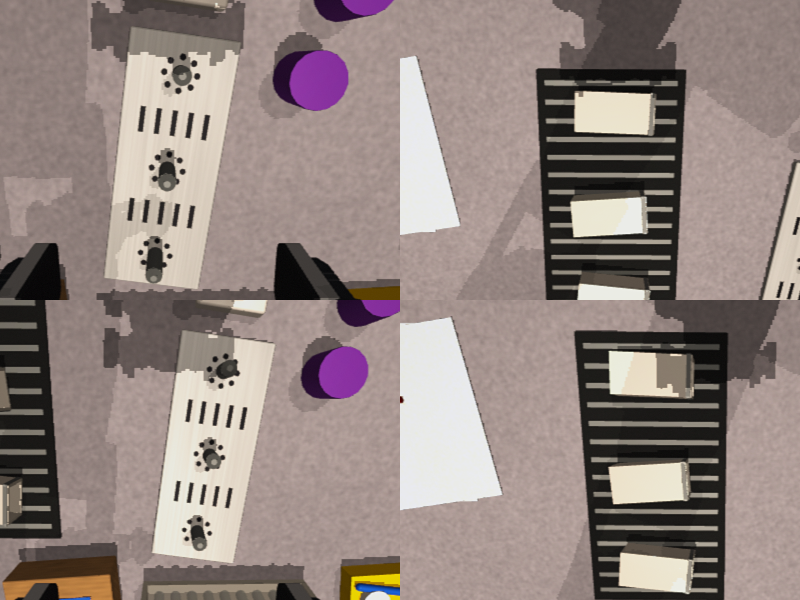

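Peg tips in the full frames (near, mid, far): S0 (331,134), (317,244), (303,338); S1 (381,86), (364,181), (350,267). I'll triangulate these and segment the jars from the top3 picture.

```bash
cat >> h.py <<'E'
def jars(r,k=7,thr=120,dbg=None):
    """bright blobs over the mat -> list of contours' (centroid px, rect)"""
    g=cv2.cvtColor(r["frame"],cv2.COLOR_RGB2GRAY)
    poly=np.array([px(r,p) for p in ([.70,-.20,.03],[.70,-.385,.03],[.33,-.385,.03],[.33,-.20,.03])]).astype(int)
    roi=np.zeros_like(g);cv2.fillPoly(roi,[poly],255)
    m=cv2.morphologyEx(((g>thr)&(roi>0)).astype(np.uint8)*255,cv2.MORPH_OPEN,np.ones((k,k)))
    return sorted([(c,cv2.minAreaRect(c)) for c in cv2.findContours(m,cv2.RETR_EXTERNAL,cv2.CHAIN_APPROX_NONE)[0] if cv2.contourArea(c)>300],key=lambda t:-t[1][0][1])
E
python3 - <<'E'
from h import *
import pickle
S=pickle.load(open("S.pkl","rb"))
for a,b in zip([(331,134),(317,244),(303,338)],[(381,86),(364,181),(350,267)]):
    x,e=tri([(S[0],a),(S[1],b)]); print("peg",x.round(4),e,onz(S[0],a,.062).round(4),onz(S[1],b,.062).round(4))
for f in [(331,134),(316,228),(303,315)]: print("foot",onz(S[0],f,.012).round(4))
t=dict(S[4]); t["frame"]=cv2.imread("pics/top3.png")[:,:,::-1].copy()
g=cv2.cvtColor(t["frame"],cv2.COLOR_RGB2GRAY);print(g[218,440:495:3],g[325,440:495:3])
for r,o in ((t,.048),(S[2],.048),(S[3],.048)):
  for c,rc in jars(r,thr=130):
    print(np.round(rc,1) if 0 else [np.round(v,1) for v in rc], onz(r,rc[0],o).round(4), [ (onz(r,p,o)[:2]).round(3).tolist() for p in cv2.boxPoints(rc)])
# lower-height plate test
E
```

```text
peg [ 0.5024 -0.0219  0.0739] [0.7, 0.7] [ 0.5023 -0.022   0.062 ] [ 0.5021 -0.0197  0.062 ]
peg [ 0.5919 -0.0333  0.0658] [0.2, 0.2] [ 0.5932 -0.0331  0.062 ] [ 0.5923 -0.033   0.062 ]
peg [ 0.6857 -0.0454  0.0571] [0.8, 0.8] [ 0.6825 -0.0458  0.062 ] [ 0.6844 -0.0451  0.062 ]
foot [ 0.5041 -0.0204  0.012 ]
foot [ 0.5921 -0.0341  0.012 ]
foot [ 0.6841 -0.0474  0.012 ]
[ 47  99 110 113 163 164 164 167 167 168 169 168 169 170 168 169 127  32
  32] [ 34  33 115 113 147 166 164 163 161 160 160 161 159 159 159 160 161 100
  54]
[array([471., 325.]), array([20., 38.]), np.float64(90.0)] [ 0.4026 -0.2931  0.048 ] [[0.425, -0.253], [0.423, -0.335], [0.381, -0.333], [0.382, -0.252]]
[array([472.1, 268.8]), array([20.2, 38.4]), np.float64(86.2)] [ 0.5234 -0.2997  0.048 ] [[0.543, -0.257], [0.547, -0.341], [0.504, -0.342], [0.499, -0.259]]
[array([468.5, 217.8]), array([38.8, 19.6]), np.float64(5.4)] [ 0.6349 -0.2958  0.048 ] [[0.618, -0.251], [0.661, -0.256], [0.652, -0.341], [0.609, -0.335]]
[array([303.5, 333. ]), array([ 12., 111.]), np.float64(90.0)] [ 0.6806 -0.3072  0.048 ] [[0.672, -0.
[... 916 characters left out ...]
0.048 ] [[0.676, -0.322], [0.676, -0.228], [0.691, -0.228], [0.691, -0.322]]
[array([255.1, 274. ]), array([74. , 36.5]), np.float64(5.7)] [ 0.6391 -0.2959  0.048 ] [[0.659, -0.346], [0.611, -0.338], [0.62, -0.247], [0.669, -0.252]]
[array([248.6, 182.8]), array([37.8, 78.5]), np.float64(86.6)] [ 0.5246 -0.2994  0.048 ] [[0.505, -0.346], [0.5, -0.254], [0.544, -0.252], [0.55, -0.346]]
[array([240.5,  73.5]), array([64.9, 43.2]), np.float64(2.5)] [ 0.4041 -0.3034  0.048 ] [[0.425, -0.342], [0.381, -0.336], [0.383, -0.266], [0.428, -0.269]]
[array([210.5,  16.5]), array([29., 89.]), np.float64(90.0)] [ 0.3475 -0.3327  0.048 ] [[0.334, -0.379], [0.333, -0.285], [0.361, -0.286], [0.362, -0.381]]
```

Jar rectangles come out at about 90 x 44 mm on z = 0.048 in all three views, so the heights agree. Pegs are 90 mm apart with tips near z = 0.062. Next: check IK options for the flip grasps.

```bash
cat >> h.py <<'E'
PEG=[np.array([.503,-.021,.012]),np.array([.5925,-.0335,.012]),np.array([.682,-.046,.012])]
Z=np.array([0,0,1.])
def unit(v): v=np.array(v,float); return v/np.linalg.norm(v)
def grasp_pose(c,m,a,sg,s=-.018,h=.008):
    """c jar middle, m mouth dir (horizontal): TCP pos and rotation at the pick"""
    m=unit(m); g=np.cross(Z,m)
    return c+s*m+h*Z, ori(-np.cos(a)*Z+np.sin(a)*m, sg*g)
def place_pose(peg,p,m,Rp,s=-.018,h=.008,gap=.002):
    m=unit(m);p=unit(p);Jp=np.c_[m,np.cross(Z,m),Z];Jq=np.c_[-Z,np.cross(p,-Z),p]
    return peg+(.045+gap-s)*Z+h*p, R.from_matrix(Jq@Jp.T)*Rp
E
python3 - <<'E'
from h import *
J=[([.404,-.294,.026],[.04,1,0]),([.524,-.2985,.026],[-.06,1,0]),([.638,-.2955,.026],[.085,1,0])]
ik=lambda p,r: kinematics.solve_ik(p,r.as_quat())
for a in (35,45):
  for sg in (1,-1):
    ar=np.radians(a); pk=[]
    for c,m in J:
        P,r=grasp_pose(np.array(c),np.array(m),ar,sg); x=ik(P,r); y=ik(P+.12*Z,r); pk.append(None if x is None or y is None else np.round(x,2).tolist())
    print(a,sg,"pick",pk)
    for k,peg in enumerate(PEG):
      for ang in range(-180,180,30):
        th=np.radians(ang); P2,r2=place_pose(peg,[np.cos(th),np.sin(th),0],np.array(J[1][1]),grasp_pose(np.array(J[1][0]),np.array(J[1][1]),ar,sg)[1])
        x=ik(P2,r2); y=ik(P2+.1*Z,r2)
        if x is not None and y is not None: print("  peg",k,"p",ang,np.round(x,2).tolist())
E
```

```text
35 1 pick [[-0.9, 0.72, 1.75, 0.41, 1.2, 2.02], [-0.76, 0.82, 1.51, 0.42, 1.31, 2.11], [-0.68, 0.89, 1.34, 0.51, 1.32, 2.31]]
  peg 0 p -180 [-0.1, 0.64, 2.61, 3.05, 1.07, -1.58]
  peg 0 p -150 [-0.54, 0.6, 2.45, 2.02, 0.92, -1.47]
  peg 0 p -120 [-0.62, 0.64, 2.16, 1.26, 1.03, -1.18]
  peg 0 p -90 [-0.53, 0.73, 1.87, 0.82, 1.29, -1.09]
  peg 0 p -60 [-0.39, 0.82, 1.62, 0.53, 1.55, -1.16]
  peg 0 p -30 [-0.21, 0.89, 1.44, 0.26, 1.73, -1.35]
  peg 0 p 0 [-0.03, 0.92, 1.39, -0.02, 1.79, -1.59]
  peg 0 p 30 [0.15, 0.89, 1.47, -0.3, 1.71, -1.83]
  peg 0 p 60 [0.32, 0.81, 1.65, -0.57, 1.51, -2.0]
  peg 0 p 90 [0.46, 0.71, 1.92, -0.88, 1.25, -2.05]
  peg 0 p 150 [0.41, 0.61, 2.49, 4.1, 0.93, -1.62]
  peg 1 p -180 [-0.11, 0.6, 2.43, 3.02, 0.85, -1.55]
  peg 1 p -150 [-0.45, 0.62, 2.28, 1.99, 0.84, -1.29]
  peg 1 p -120 [-0.54, 0.69, 1.99, 1.25, 1.04, -1.03]
  peg 1 p -90 [-0.48, 0.8, 1.67, 0.84, 1.35, -0.98]
  peg 1 p -60 [-0.36, 0.92, 1.39, 0.55, 1.65, -1.08]
  peg 1 p -30 [-0.2, 1.0, 1.19, 0.27, 1.88, -1.3]
  peg 1 p 0 [-0.04, 1.03, 1.12, -0.04, 1.95, -1.61]
  peg 1 p 30 [0.12, 0.99, 1.22
[... 5539 characters left out ...]
 [0.24, 0.81, 1.51, -0.54, 1.45, 1.01]
  peg 1 p 90 [0.33, 0.7, 1.77, -0.82, 1.15, 0.87]
  peg 1 p 120 [0.35, 0.59, 2.05, -1.24, 0.83, 0.86]
  peg 2 p -180 [-0.11, 0.54, 2.17, 2.93, 0.36, 1.7]
  peg 2 p -150 [-0.34, 0.59, 2.05, 1.68, 0.57, 2.32]
  peg 2 p -120 [-0.42, 0.69, 1.8, 1.08, 0.93, 2.44]
  peg 2 p -90 [-0.4, 0.81, 1.5, 0.75, 1.29, 2.36]
  peg 2 p -60 [-0.31, 0.94, 1.21, 0.5, 1.62, 2.17]
  peg 2 p -30 [-0.19, 1.04, 1.0, 0.25, 1.85, 1.88]
  peg 2 p 0 [-0.05, 1.07, 0.94, -0.04, 1.92, 1.52]
  peg 2 p 30 [0.08, 1.02, 1.05, -0.32, 1.8, 1.17]
  peg 2 p 60 [0.2, 0.91, 1.28, -0.56, 1.54, 0.91]
  peg 2 p 90 [0.27, 0.78, 1.57, -0.82, 1.2, 0.75]
  peg 2 p 120 [0.28, 0.66, 1.87, -1.2, 0.83, 0.7]
```

```bash
cat >> h.py <<'E'
def find_jar(x0,y0=-.295):
    bot.reach([x0-.045,y0,.42],ori(-Z,[0,1,0]).as_quat()); bot.dwell(.3); r=shot("wrist")
    best=None
    for c,rc in jars(r,thr=130):
        B=np.array([onz(r,p,.048) for p in cv2.boxPoints(rc)]); e1,e2=B[1]-B[0],B[2]-B[1]
        L,W=(e1,e2) if np.linalg.norm(e1)>np.linalg.norm(e2) else (e2,e1)
        l,w=np.linalg.norm(L),np.linalg.norm(W); m=unit(L)*(1 if L[1]>0 else -1); ctr=B.mean(0)
        if .080<l<.100 and .038<w<.050 and (best is None or abs(ctr[0]-x0)<abs(best[0][0]-x0)): best=(ctr,m,l,w)
    if best is None: cv2.imwrite("pics/fail.png",r["frame"][:,:,::-1]); raise SystemExit("no jar")
    print("jar",[np.round(b,3).tolist() for b in best]); return np.r_[best[0][:2],.026],best[1]
def move_jar(c,m,k,ang,a=np.radians(38),sg=-1):
    P,r=grasp_pose(c,m,a,sg); th=np.radians(ang)
    Q,r2=place_pose(PEG[k],[np.cos(th),np.sin(th),0],m,r); q,q2=r.as_quat(),r2.as_quat()
    for p,o in ((P,q),(P+.2*Z,q),(Q,q2),(Q+.17*Z,q2)): assert kinematics.solve_ik(p,o) is not None
    A=r.as_matrix()[:,2]; A2=r2.as_matrix()[:,2]
    hand.move_gripper(.066,40); bot.reach(P-.12*A,q); bot.servo_line(P,velocity=.1)
    hand.move_gripper(.025,40); o=get_obs(); print("grip",round(o["gripper_width"],4),round(float(o["grip_force"]),1))
    bot.servo_line(P+.2*Z,velocity=.2); bot.reach(Q+.17*Z,q2); bot.servo_line(Q+.065*Z,velocity=.2)
    f0=np.array(get_obs()["wrist_force"]); bot.servo_line(Q,velocity=.06)
    o=get_obs(); print("held",round(o["gripper_width"],4),"dF",(np.array(o["wrist_force"])-f0).round(1))
    return Q,A2
def let_go(Q,A2):
    hand.move_gripper(.060); bot.servo_line(Q-.10*A2,velocity=.12); p=np.array(get_obs()["position"]); bot.servo_line(p+.1*Z,velocity=.2)
    print("t",get_obs()["time_s"])
E
python3 - <<'E'
from h import *
c,m=find_jar(.637)
Q,A2=move_jar(c,m,2,-150)
s=shot("scene"); t=shot("top")
cv2.imwrite("pics/c1.png",np.hstack([cv2.resize(s["frame"][150:350,200:400],(400,400)),cv2.resize(t["frame"][150:350,260:460],(400,400))])[:,:,::-1])
E
```

```text
jar [[0.639, -0.296, 0.048], [0.112, 0.994, 0.0], 0.09, 0.049]
grip 0.0437 41.0
held 0.0434 dF [-0.8  1.9  2.9]
```

View pics/c1.png

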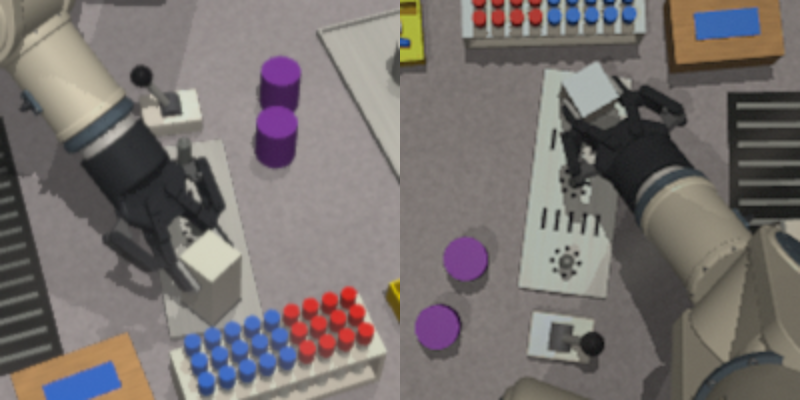

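The jar is upright over the far peg, around (595,85) in the right half of the picture, and the forces are small. Release it and do the next one.

Run:
```python
from h import *
th=np.radians(-150)
o=get_obs(); Q=np.array(o["position"]);A2=R.from_quat(o["orientation"]).as_matrix()[:,2]
let_go(Q,A2)
c,m=find_jar(.524)
let_go(*move_jar(c,m,1,-125))
c,m=find_jar(.404)
s=shot("scene"); t=shot("top")
cv2.imwrite("pics/c2.png",np.hstack([cv2.resize(s["frame"][150:350,200:400],(400,400)),cv2.resize(t["frame"][150:350,260:460],(400,400))])[:,:,::-1])
```

```text
t 33.8333
jar [[0.525, -0.299, 0.048], [-0.059, 0.998, 0.0], 0.09, 0.045]
grip 0.044 41.1
held 0.0435 dF [0.1 0.1 0.3]
t 49.0583
jar [[0.405, -0.293, 0.048], [0.025, 1.0, 0.0], 0.09, 0.045]
```

View pics/c2.png

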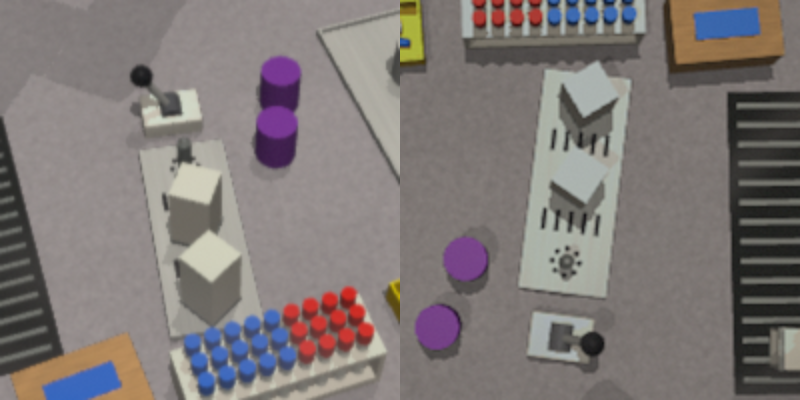

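Both jars stand square on the far and mid pegs. Next: the third jar.

Run:
```python
from h import *
c,m=find_jar(.404)
let_go(*move_jar(c,m,0,-95))
bot.reach([.30,-.33,.40],ori(-Z,[0,1,0]).as_quat())
s=shot("scene","s5"); t=shot("top")
cv2.imwrite("pics/c3.png",np.hstack([cv2.resize(s["frame"][150:350,200:400],(400,400)),cv2.resize(t["frame"][150:350,260:460],(400,400))])[:,:,::-1])
def tops(r,name):
    for pg in PEG:
        print(name,"pred jar top px",px(r,pg+.09*Z).round(1))
tops(t,"top")
g=cv2.cvtColor(t["frame"],cv2.COLOR_RGB2GRAY)
B=[]
for r,b in ((t,(345,365,310,332)),(s,(258,282,178,200))):
    gg=r["frame"].max(2)[b[2]:b[3],b[0]:b[1]]; bl=blobs(gg<45,30); 
    (u,v),rad=cv2.minEnclosingCircle(bl[-1]); print("ball",u+b[0],v+b[2],rad); B.append((r,(u+b[0],v+b[2])))
print(tri(B),get_obs()["time_s"])
```

```text
jar [[0.405, -0.293, 0.048], [0.025, 1.0, 0.0], 0.09, 0.045]
grip 0.0437 41.0
held 0.0434 dF [ 0.5 -1.4  0.2]
t 64.8917
top pred jar top px [344.8 279.5]
top pred jar top px [350.1 236.4]
top pred jar top px [355.3 193.9]
ball 355.84615421295166 321.615385055542 5.506954193115234
ball 270.31818199157715 188.04545497894287 4.778235912322998
(array([ 0.41474173, -0.04395421,  0.0801259 ]), [0.3, 0.3]) 68.8667
```

View pics/c3.png

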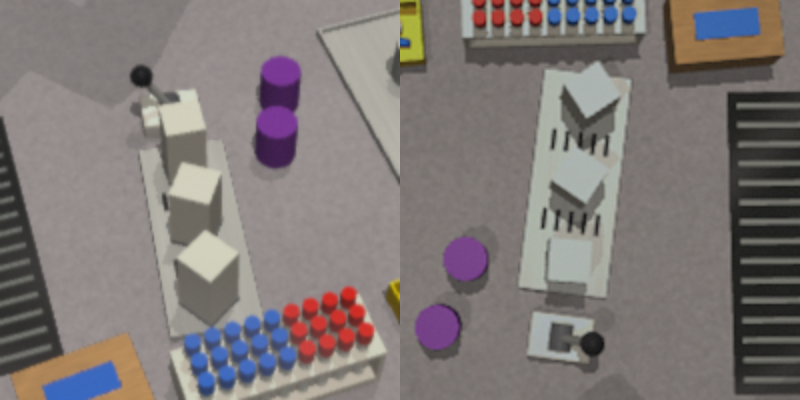

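All three jars stand on their pegs, with top centres within about 2 px of the prediction. The ball is at (0.415,-0.044,0.080), consistent with a 70 mm lever on a hinge at z = 0.022. Check jar top heights, then push the lever.

Run:
```python
from h import *
s=shot("scene");t=shot("top")
for a,b in zip([(345,281),(349,238),(355.5,195.5)],[(291,209),(297.5,243),(304.5,278)]):
    x,e=tri([(t,a),(s,b)]); print("jar top",x.round(3),e)
q=ori(-Z,[.99,-.11,0]).as_quat(); d=unit([.11,.99,0])
b=np.array([.4147,-.0440,.080])
hand.move_gripper(0,20)
bot.reach(np.r_[(b-.06*d)[:2],.22],q); bot.servo_line(np.r_[(b-.06*d)[:2],.087],velocity=.12)
f0=np.array(get_obs()["wrist_force"])
for k in np.arange(-.028,.064,.004):
    bot.servo_line(np.r_[(b+k*d)[:2],.087],velocity=.05); f=np.array(get_obs()["wrist_force"])-f0
    if abs(f@d)>8: break
print("stop",k,f.round(1))
p=np.array(get_obs()["position"]); bot.servo_line(p-.03*d,velocity=.1); p=np.array(get_obs()["position"]); bot.servo_line(p+.15*Z,velocity=.2)
bot.reach([.30,-.33,.40],q)
s=shot("scene");t=shot("top")
cv2.imwrite("pics/c4.png",np.hstack([cv2.resize(s["frame"][150:350,200:400],(400,400)),cv2.resize(t["frame"][200:400,160:360],(400,400))])[:,:,::-1]);print(get_obs()["time_s"])
```

```text
jar top [ 0.5   -0.021  0.094] [0.8, 0.8]
jar top [ 0.59  -0.032  0.089] [0.6, 0.6]
jar top [ 0.68  -0.047  0.094] [0.4, 0.4]
stop 0.04400000000000001 [ -2.2 -21.7   0.8]
80.8833
```

View pics/c4.png

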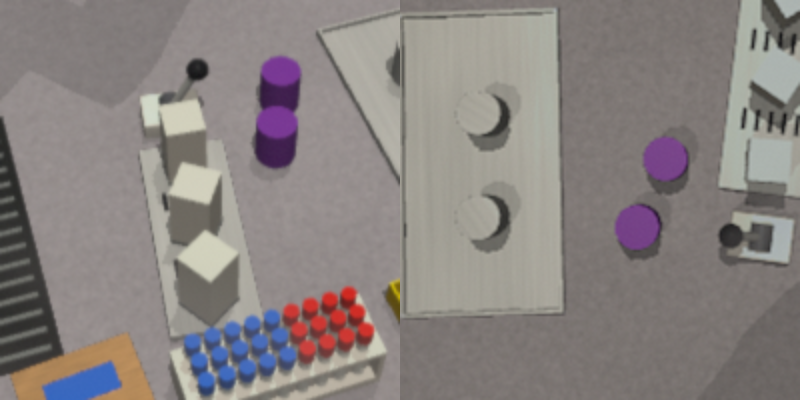

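The ball swung about 62 mm, a chord of about 0.92 rad or more, and ended against the hard stop. The pots and jars are undisturbed.

```bash
python3 -c "
from h import *
print(hand_in())"
```

```text
the job is handed in; nothing more can be done
None
```

I handed the job in at about 81 s on the robot's clock: both pots are mouth down in the tray, all three jars are upside down on their own pegs, and the lever is against its stop (about 0.92 rad from the images); `hand_in()` returned no verdict.

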